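# Snap the frosted shade onto the bench lamp

## Task

The bench lamp that the workshop uses to check pierced work against the light is missing its shade. Pick up the frosted shade, lower it level over the lamp base so that both orange hooks come up through its slots, and press it straight down, squeezing the rubber ring a little past the resting place, until both sides have clicked; then let go, leaving it locked home. Work by feel and do not force it (25 N on a hook or 30 N on the ring does damage), and leave the hammer, jar and chisel where they are.

Things in the scene. Friction and masses are not known exactly. Their poses are not given: they have to be found in the camera images.
- shade: Loose shade, about 160 g, upright on a wooden block. Grey flange 122 (x) x 60 (y) x 5 mm; on it a hollow frosted white box 60 (x) x 44 (y) mm, closed on top, 54 mm high in all. Grip the box across its flat 44 mm sides. Origin: middle of the flange's underside, z up. Each end has a through slot, 36 to 47.5 mm from the middle along x, 15 mm wide along y. Half a turn about z is the same.
- block: Fixed wooden block, 170 (x) x 110 (y) mm, that the shade stands on; let into the bench, its top stands 18 to 32 mm above it. Origin: middle of its underside; its top is 34 mm above the origin.
- lamp: Black lamp base with aluminium top, 134 (x) x 76 (y) x 34 mm high, fixed on a 165 x 105 mm wooden plinth that lifts it 12 to 24 mm off the bench. Origin: middle of the base's underside, z up. A white LED board 35 mm across and 3 mm high in the middle of its top goes inside the hollow shade. Two sprung orange hooks stand on it, one at each end along x.
- lamp_home (a point): Where the shade's origin rests once it is locked home, its x axis along the lamp's x (either way round): on the lamp's axis, 3.5 mm above the flat top of the base and 37.5 mm above the lamp's origin. Axes as the lamp, z up. To click, the shade must be pressed 1 to 2 mm below this; the ring then lifts it back.
- pad: Sprung black rubber ring, 66 x 57 mm, on the lamp's top round the LED board; it keeps the fitted shade from rattling. It stands 7 mm proud of the top (origin: its underside, 1 mm below the top at rest). The shade's flange pushes it down, 3 N per mm, 5.7 mm at most, then it is hard. At home it pushes up with about 10 N, which the hooks hold. Over 30 N on it is too much.
- hook_a_bend (a joint): Bend of hook_a, rad: 0 upright at rest, growing as it bends inwards. As the shade is pressed down, its slots' outer edges slide down the ramps (about 8 N in all, until 5 mm above home) and bend each hook in by some 0.13; then the ring is squeezed. At 14 to 16 N, 1 to 2 mm below home, the barbs clear the flange's top and spring back over it, to under 0.03: the click.
- hook_b_bend (a joint): Bend of hook_b: the same meaning; this hook is about a fifth stiffer, so the two sides need not click together. Soon after both clicks (2.2 mm below home) the ring is hard and the force climbs fast.
- hook_a: Hook at the lamp's +x end: upright sprung orange strip, 12 mm wide (y), 3 mm thick, outer face 46 mm from the lamp's middle. From the flat tip (45.8 mm out) a ramp runs down and outwards to the barb's edge (51 mm out, 9 to 10.4 mm above the lamp's top); the barb's underside is 8.5 mm above it. Origin: its root, 63 mm out and 18 mm below the lamp's top. Over 25 N on a hook is too much.
- hook_b: Hook at the lamp's -x end: a mirror image of hook_a. The slots have only 1.5 mm to spare beside each hook along y and 1.7 mm at the tips along x, so the flange may land on the tips (18.5 mm above home), stop dead there, and must then be lifted and shifted a little until they enter.
- hook_a_tip (a point): Top of hook_a, 22 mm above the lamp's top, middle of its thickness and width.
- hook_b_tip (a point): Top of hook_b, 22 mm above the lamp's top, middle of its thickness and width.
- hammer: Bystander: small hammer lying on the bench, about 220 mm long, along its x. Leave it alone.
- dye_jar: Bystander: amber glass jar with a black cap, 54 mm across, 70 mm high. Leave it alone.
- chisel: Bystander: short square steel chisel lying on the bench, about 120 x 10 x 10 mm, along its x. Leave it alone.
Not all that is in view belongs to the job. Of the things that look like the shade, the middle-sized one is meant.

How it is judged:
On the way, in this order (a step that is already met when the one before it is completed fails the run):
1. the shade is level over the lamp with both hook tips in its slots, not yet clicked (z of shade in the frame of lamp_home between 0.004 and 0.0185 m and horizontal distance between shade and lamp_home below 0.006 m and angle between the x axis of shade and the x axis of lamp, either way round below 0.12 rad and angle between shade's own z axis and vertical below 0.1 rad), for 0.05 s.
2. the shade is down on the seat and both hooks have sprung back over its flange (z of shade in the frame of lamp_home below 0.0018 m and horizontal distance between shade and lamp_home below 0.004 m and angle between shade's own z axis and vertical below 0.035 rad and value of joint each of hook_a_bend, hook_b_bend below 0.06 rad), for 0.2 s.
At the end, for the whole second after the job is handed in: The shade is locked home and released: its origin within 1.8 mm of home in height and 4 mm sideways, tilted less than 2 degrees, its long axis within 7 degrees of the lamp's, and both hooks sprung back (bent under 0.06 rad) over its flange (all of step 2 and z of shade in the frame of lamp_home above -0.0018 m and angle between the x axis of shade and the x axis of lamp, either way round below 0.12 rad and linear speed of shade below 0.02 m/s); the robot touches nothing.
It fails at once if the shade was pressed on the lamp's rubber seat ring with more than 30 N (contact force between shade and pad above 30 N).
It fails at once if the shade was forced against a hook with more than 25 N (contact force between shade and hook_a above 25 N or contact force between shade and hook_b above 25 N).
It fails at once if the hammer, the dye jar or the chisel was disturbed (moved more than 20 mm) (distance of any of hammer, dye_jar, chisel from where it was at the start of the episode above 0.02 m).
It also fails if it takes over 51 s, if anything falls off the work surface, if the arm or the gripper's body presses on something with over 40 N, if the wrist force passes 120 N, or if a joint passes its speed limit or range.

## Robot

A 7-joint arm with a two-finger parallel gripper is mounted at the origin on the work surface. World frame = base frame: x ahead of the robot, y to its left, z up, the work surface at z = 0. Lengths are in m, angles in rad, forces in N, time in s.
With the tool pointing down it reaches from about 0.425 to 0.925 m from the base axis. Payload 6.8 kg.
Tool frame: the origin (TCP) lies midway between the tips of the shut fingers; the grasp point (between the pads) lies 19 mm behind it; z points along the fingers, y is the direction in which the jaws open and shut (so a half turn about z gives the same grasp; the last joint's range is limited). The gripper opens to 85 mm and grips with 20 to 120 N. Pads are 22 mm wide; open, the fingers measure 114 mm over their backs; the gripper's body (76 mm by 85 mm) begins 54 mm behind the grasp point. The pads swing forward as they close: fully open they stand 13 mm farther back than shut.
Start: joints at [1.023, 0.477, 0.022, 1.555, -0.011, 1.109, -0.083], TCP at [0.287, -0.611, 0.231] pointing down, gripper open.
Joint ranges: [-2.96, 2.96], [-0.34, 2.1], [-1.41, 1.46], [0.24, 2.44], [-1.37, 4.51], [0.17, 1.92], [-2.96, 2.96]. Speed limits (rad/s): [2.39, 2.39, 3.14, 3.14, 3.14, 3.14, 3.14].

## Interface

Orientations are given as a unit quaternion [w, x, y, z].
In Python, from station import bot, vision gives the robot as it stands.
- The arm moves only by the tool move_arm, never from a script. Its argument "increments" is text: rows parted by semicolons, each of 7 numbers parted by spaces: the opening, from 0 (shut) to 1 (fully open), then the shift along the world's x, y, z in mm, then the turn, a rotation vector about the world's x, y, z in rad. In form: grip x y z rx ry rz; .... A call has exactly 8 rows; each row shifts and turns the commanded pose from where the row before left it; what a row does not reach is not made up. A row lasts 1/8 s, in which the tool goes at most 62.5 mm and 10.7 degrees, less where a joint would pass 70% of its speed; a pose out of reach is approached as far as the arm can. A call with a gripper value outside its range is refused whole. The fingers move at their own pace and stop on an object; "newtons" is the grip in N (left out, the last holds). Time passes only in rows, so rows that do not move let the fingers close, or fill a call up. It gives the time, the measured TCP pose, the force and the opening at its end, in the units of the state.
- bot.get_obs(): the state, without advancing time (a new reading comes with each control period).
- vision.read_camera(name): name is "side" or "top"; returns (picture, depth): 480x640x3 uint8, red, green, blue; 480x640 float32, m along the optical axis (not along the pixel's ray), 0 where there is no reading.
- vision.calibration(name): a dict with "fx", "fy", "cx", "cy" (pixels), "R" (3x3) and "t" (3): a world point X has camera coordinates R X + t. Camera axes: x right, y down, z forward; pixel columns grow to the right and rows downward; lengths in m; the calibration is good to about 2 mm. A picture is of the moment at which its call begins. calibration takes no time and is no camera call.
- bot.hand_in(): hands the job in, once; it reports no verdict.
The state is a dict: "t": time; "q": joint angles; "joint_vel": joint speeds; "joint_torque": joint torques, N m; "eef_pos": TCP position; "tool_rot": TCP orientation; "contact_force": force on the tool from outside, world axes, zero at the start; "torque": the same for the moment, N m; "gripper_width": opening from 0.0 (shut) to 1.0 (fully open).
Only numpy, scipy, OpenCV 4.12 (cv2) and the standard library are available. Lean on these libraries where they do the work, as an engineer would, in place of code of your own. Each camera call takes 0.05 s, during which the arm holds its last target.

## Working session

There is one attempt and no reset: what is moved stays moved. The work goes in short steps, Python scripts to look and compute and a tool call to move; the robot and the scene stay as the last step left them, time stands still between calls to the robot, and variables do not carry over. Pictures are saved under pics/ and viewed, and the job is handed in when it is done.

Besides the shell and the picture viewer there is one more tool, called after "Request:" as name(argument=value, ...) on one line, values as JSON. move_arm: Moves the arm, as the interface text tells. Its arguments: {"type":"object","properties":{"increments":{"type":"string"},"newtons":{"type":"number"}},"required":["increments"]}

```bash
ls; mkdir -p pics; python3 - <<'E'
from station import bot, vision
import cv2,numpy as np
for n in ("top","side"):
    p,d=vision.read_camera(n); cv2.imwrite(f"pics/{n}0.png",p[:,:,::-1]); np.savez(f"{n}0.npz",p=p,d=d)
    c=vision.calibration(n); print(n,c)
print(bot.get_obs())
E
```

```text
pics
top {'fx': 446.6982875007056, 'fy': 446.6982875007056, 'cx': 325.2135338764852, 'cy': 239.2782534002182, 'R': array([[-0.02599599, -0.99961957,  0.00921567],
       [-0.99673247,  0.02521345, -0.07673766],
       [ 0.07647611, -0.01118043, -0.99700873]]), 't': array([0.03719394, 0.52048754, 0.86338401])}
side {'fx': 438.51744910493426, 'fy': 438.51744910493426, 'cx': 315.9857913499569, 'cy': 240.49678431773518, 'R': array([[-0.67817891, -0.73468276,  0.01773704],
       [-0.46736304,  0.41254134, -0.78190884],
       [ 0.56713768, -0.53856372, -0.62314041]]), 't': array([0.37862491, 0.29806236, 0.63326123])}
{'t': 0.1, 'q': array([ 1.02288448,  0.47772562,  0.02232224,  1.55631391, -0.011493  ,
        1.10927257, -0.08312379]), 'joint_vel': array([ 1.16338095e-04, -1.35257848e-03,  7.04412431e-04, -3.08397162e-03,
       -1.45002071e-03,  1.80955123e-03,  3.57917984e-05]), 'joint_torque': array([ 3.98160701e-03, -5.97762680e+01,  1.61330000e+00, -2.81956261e+01,
        1.27834693e-02,  5.00359369e-03, -4.02187493e-05]), 'eef_pos': array([ 0.28718052, -0.61030227,  0.23043337]), 'tool_rot': array([-7.62457576e-04,  9.75915716e-01,  2.18146471e-01, -2.27853570e-04]), 'contact_force': array([-0.15362795,  0.70641922,  0.84237796]), 'torque': array([-0.0091939 , -0.00556205, -0.01088766]), 'gripper_width': 0.9994262641681176}
```

View pics/top0.png

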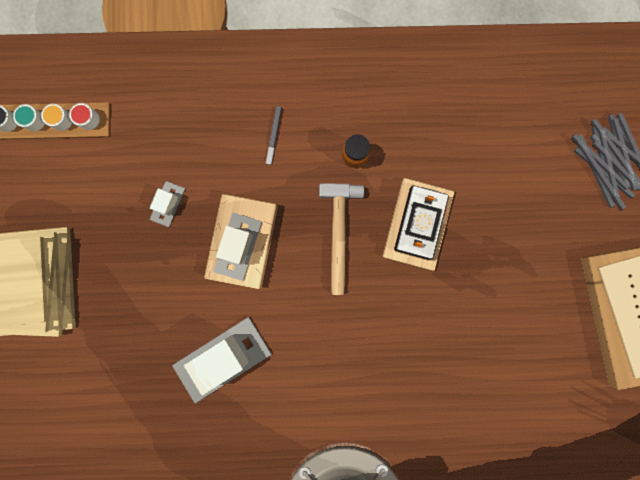

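View pics/side0.png

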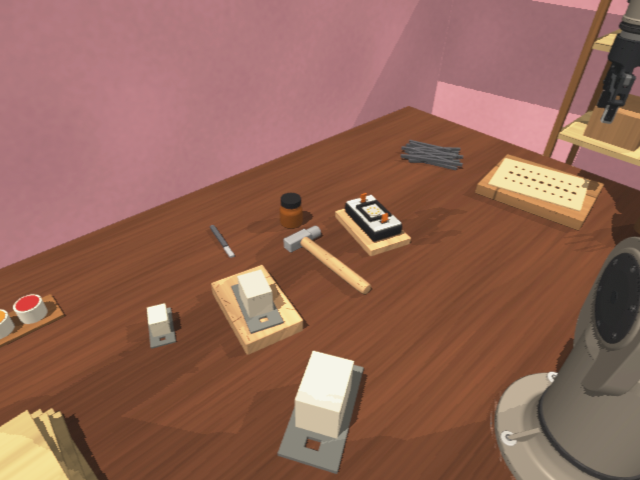

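The top view shows the middle-sized shade on its block at about (238,245), the lamp at (424,221) with orange hooks at about (430,199) and (419,244), the hammer between them, the jar at (357,150), and the chisel at (274,135). The shades at (167,203) and (222,360) are decoys.

```bash
cat > h.py <<'E'
import numpy as np,cv2
from station import vision
def world(n,u,v,z):   # depth pixel -> world
    c=vision.calibration(n); P=np.stack([(u-c['cx'])/c['fx']*z,(v-c['cy'])/c['fy']*z,z],-1)
    return (P-c['t'])@c['R']
def plane(n,u,v,h):
    c=vision.calibration(n); r=np.stack([(u-c['cx'])/c['fx'],(v-c['cy'])/c['fy'],np.ones_like(u)],-1)@c['R']
    o=-c['R'].T@c['t']; s=(h-o[2])/r[...,2]; return o+s[...,None]*r
def cloud(n,d):
    v,u=np.mgrid[:480,:640].astype(float); W=world(n,u,v,d); W[d<=0]=np.nan; return W
def proj(n,X):
    c=vision.calibration(n); q=np.asarray(X)@c['R'].T+c['t']; return np.stack([q[...,0]/q[...,2]*c['fx']+c['cx'],q[...,1]/q[...,2]*c['fy']+c['cy']],-1)
E
python3 - <<'E'
import numpy as np,cv2
from h import *
T=np.load('top0.npz');S=np.load('side0.npz')
a=cv2.resize(T['p'][185:295,200:285],None,fx=4.5,fy=4.5,interpolation=cv2.INTER_CUBIC)
b=cv2.resize(T['p'][170:280,375:460],None,fx=4.5,fy=4.5,interpolation=cv2.INTER_CUBIC)
cv2.imwrite('pics/ct.png',np.hstack([a,b])[:,:,::-1])
a=cv2.resize(S['p'][255:355,205:305],None,fx=4,fy=4,interpolation=cv2.INTER_CUBIC)
b=cv2.resize(S['p'][170:270,325:425],None,fx=4,fy=4,interpolation=cv2.INTER_CUBIC)
cv2.imwrite('pics/cs.png',np.hstack([a,b])[:,:,::-1])
W=cloud('top',T['d'])
for (u,v) in [(238,245),(236,243),(250,225),(232,268),(218,275),(265,210),(424,221),(410,221),(431,198),(424,200),(419,244),(425,245),(392,255),(300,300)]:
    print((u,v),T['p'][v,u],W[v,u].round(4))
W=cloud('side',S['d'])
for (u,v) in [(300,330),(250,280),(240,335),(373,210),(350,235)]: print((u,v),S['p'][v,u],W[v,u].round(4))
E
```

```text
(238, 245) [238 237 217] [0.5101 0.1846 0.0816]
(236, 243) [239 237 217] [0.5137 0.1879 0.0835]
(250, 225) [155 154 148] [0.552  0.17   0.0317]
(232, 268) [232 194 141] [0.4693 0.2073 0.025 ]
(218, 275) [241 206 152] [0.4563 0.234  0.0277]
(265, 210) [231 193 142] [0.5816 0.141  0.0266]
(424, 221) [223 213 199] [ 0.5491 -0.1657  0.0525]
(410, 221) [41 37 36] [ 0.5494 -0.1383  0.0553]
(431, 198) [219 122  24] [ 0.5897 -0.1758  0.0734]
(424, 200) [180 182 172] [ 0.59   -0.168   0.0501]
(419, 244) [195 107  18] [ 0.5039 -0.1496  0.0737]
(425, 245) [143 144 136] [ 0.5031 -0.1659  0.0513]
(392, 255) [239 203 151] [ 0.4869 -0.1076  0.0174]
(300, 300) [130  81  52] [ 0.4022  0.0773 -0.0023]
(300, 330) [141 107  75] [0.4287 0.1588 0.0028]
(250, 280) [244 238 218] [0.5226 0.1935 0.0817]
(240, 335) [211 159 109] [0.4732 0.2554 0.0272]
(373, 210) [238 228 209] [ 0.5484 -0.1665  0.0545]
(350, 235) [122  77  52] [ 5.652e-01 -1.135e-01 -2.000e-04]
```

View pics/ct.png

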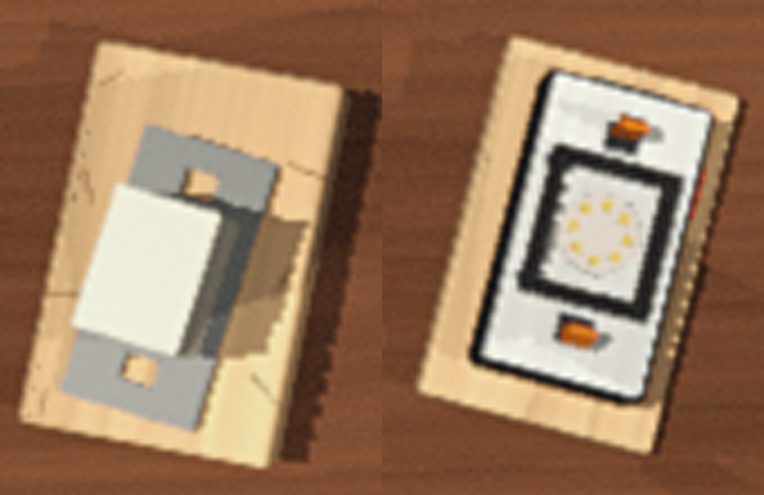

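View pics/cs.png

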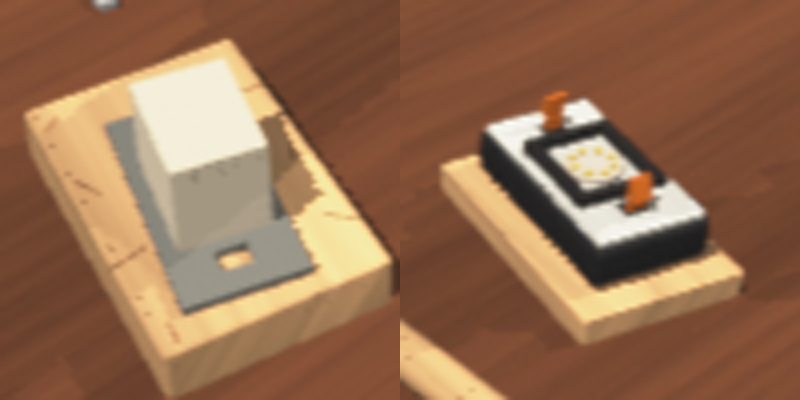

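```bash
cat > meas.py <<'E'
import numpy as np,cv2
from h import *
def hgt(W,m):
    m=cv2.erode(m.astype(np.uint8),np.ones((3,3)))>0
    return np.nanmedian(W[m][:,2]),m.sum()
def rect(n,m,h):
    cs,_=cv2.findContours(m.astype(np.uint8),cv2.RETR_EXTERNAL,cv2.CHAIN_APPROX_NONE)
    c=max(cs,key=cv2.contourArea)[:,0].astype(float)
    # contour passes through pixel centres of border pixels
    P=plane(n,c[:,0],c[:,1],h)[:,:2].astype(np.float32)
    r=cv2.minAreaRect(P*1000); return r
def roi(m,x0,x1,y0,y1):
    o=np.zeros(m.shape,bool); o[y0:y1,x0:x1]=m[y0:y1,x0:x1]; return o
def longang(r):
    b=cv2.boxPoints(r); e=[b[1]-b[0],b[2]-b[1]]; e=max(e,key=np.linalg.norm); return np.degrees(np.arctan2(e[1],e[0]))
def show(t,r): print(t,np.round(r[0],1),np.round(r[1],1),'ang %.2f'%((longang(r)+90)%180-90))
E
python3 - <<'E'
from meas import *
D={'top':np.load('top0.npz'),'side':np.load('side0.npz')}
R={'top':((200,285,185,295),(375,460,170,280)),'side':((205,305,255,355),(325,425,170,270))}
for n in D:
    p=D[n]['p'];W=cloud(n,D[n]['d']);hsv=cv2.cvtColor(p,cv2.COLOR_RGB2HSV).astype(int);H,S,V=[hsv[...,i] for i in range(3)]
    x0,x1,y0,y1=R[n][0]
    white=roi((S<45)&(V>222),x0,x1,y0,y1); 
    h,k=hgt(W,white); print(n,'boxtop h',h,k)
    show('boxtop',rect(n,white,h))
    wood=roi((S>70)&(V>200)&(H<25),x0,x1,y0,y1); print('blocktop',hgt(W,wood))
    grey=roi((S<30)&(V>110)&(V<215),x0,x1,y0,y1); print('flange',hgt(W,grey))
    hf=hgt(W,grey)[0]
    show('flange+box (mask grey|white)',rect(n,grey,hf))
    x0,x1,y0,y1=R[n][1]
    al=roi((S<45)&(V>120),x0,x1,y0,y1); print('al',hgt(W,al)); ha=hgt(W,al)[0]
    show('lamp al',rect(n,cv2.morphologyEx(al.astype(np.uint8),cv2.MORPH_CLOSE,np.ones((3,3))),ha))
    bl=roi((V<75),x0,x1,y0,y1)
    org=roi((S>190)&(V>150)&(H<22),x0,x1,y0,y1)
    nn,l,st,ce=cv2.connectedComponentsWithStats(org.astype(np.uint8))
    for i in range(1,nn):
        if st[i,4]>4: 
            print('hook',st[i],ce[i],np.nanmedian(W[l==i],axis=0).round(4),np.nanmax(W[l==i][:,2]), plane(n,ce[i,0],ce[i,1],ha+.022).round(4))
    wp=roi((S>70)&(V>190)&(H<25)&~(org),x0,x1,y0,y1); print('plinth',hgt(W,wp)); 
    show('plinth',rect(n,wp,hgt(W,wp)[0]))
E
```

```text
top boxtop h 0.08183626529224716 639
boxtop [511.1 195.6] [43.6 59.6] ang -18.91
blocktop (np.float64(0.027892668750013578), np.int64(1611))
flange (np.float64(0.03286006364714204), np.int64(465))
flange+box (mask grey|white) [470.  208.9] [58.8 31.8] ang 72.11
al (np.float64(0.05041811859708677), np.int64(1043))
lamp al [ 548.6 -162.9] [ 69.9 127.6] ang -16.68
hook [428 196   6   3  11] [430.36363636 197.36363636] [ 0.5914 -0.1741  0.0725] 0.07495014236091918 [ 0.5911 -0.1749  0.0724]
hook [415 242   7   5  26] [417.92307692 243.88461538] [ 0.5042 -0.1482  0.0694] 0.07508988971293941 [ 0.5043 -0.1479  0.0724]
plinth (np.float64(0.01620240664565998), np.int64(770))
plinth [ 548.2 -162.7] [104.7 164.3] ang -16.77
side boxtop h 0.0829940139640911 461
boxtop [510.8 194.7] [42.6 58.5] ang -18.96
blocktop (np.float64(0.029037362093677632), np.int64(981))
flange (np.float64(0.03407167955120069), np.int64(208))
flange+box (mask grey|white) [508.8 195.6] [ 55.4 118.1] ang -18.57
al (np.float64(0.05189170807648862), np.int64(249))
lamp al [ 546.  -161.8] [ 70.5 128.8] ang -15.65
hook [361 193   5   8  23] [362.91304348 196.        ] [ 0.5901 -0.1764  0.0692] 0.07407789055161416 [ 0.5841 -0.1691  0.0739]
hook [382 213   6   9  31] [384.32258065 217.03225806] [ 0.5024 -0.1493  0.0675] 0.07412029959570908 [ 0.4969 -0.1421  0.0739]
plinth (np.float64(0.0184522334805809), np.int64(546))
plinth [ 547.5 -158.6] [109.6 168.6] ang -14.52
```

Request:
move_arm(increments="1 14 50 0 0 0 0.148;1 14 50 0 0 0 0.148;1 14 50 0 0 0 0.148;1 14 50 0 0 0 0.148;1 14 50 0 0 0 0.148;1 14 50 0 0 0 0.148;1 14 50 0 0 0 0.148;1 14 50 0 0 0 0.148", newtons=40)

```text
t: 1.1
eef_pos: [0.3994, -0.2091, 0.2312]
tool_rot: [-0.0, 0.686, 0.727, -0.0]
contact_force: [0.4, 0.2, -0.3]
gripper_width: 0.997
```

Request:
move_arm(increments="1 14 50 0 0 0 0.148;1 14 50 0 0 0 0.148;1 14 50 0 0 0 0.148;1 14 50 0 0 0 0.148;1 14 50 0 0 0 0.148;1 14 50 0 0 0 0.148;1 14 50 0 0 0 0.148;1 14 50 0 0 0 0.148")

```text
t: 2.1
eef_pos: [0.5116, 0.1905, 0.2311]
tool_rot: [-0.0, 0.164, 0.986, -0.0]
contact_force: [2.2, 0.5, -0.2]
gripper_width: 1.001
```

```bash
cat > st.py <<'E'
from station import bot
import numpy as np
from scipy.spatial.transform import Rotation as Ro
o=bot.get_obs(); w,x,y,z=o['tool_rot']; M=Ro.from_quat([x,y,z,w]).as_matrix()
print('t',o['t'],'pos',(o['eef_pos']*1000).round(2),'yawy %.2f'%np.degrees(np.arctan2(M[1,1],M[0,1])),'z',M[:,2].round(4),'F',o['contact_force'].round(2),'T',o['torque'].round(3),'g',round(o['gripper_width'],3),'q7',o['q'][6].round(2))
E
python3 st.py
```

```text
t 2.1 pos [511.6  190.47 231.06] yawy 71.12 z [-3.e-04 -4.e-04 -1.e+00] F [ 2.19  0.48 -0.18] T [-0.031 -0.056  0.012] g 1.001 q7 0.51
```

Request:
move_arm(increments="1 0 5 -40 0 0 0;1 0 0 -40 0 0 0;1 0 0 -30 0 0 0;1 0 0 -25 0 0 0;1 0 0 -20 0 0 0;1 0 0 -20 0 0 0;1 0 0 -10 0 0 0;1 0 0 0 0 0 0")

```text
t: 3.1
eef_pos: [0.5111, 0.1942, 0.0458]
tool_rot: [-0.0, 0.166, 0.986, -0.0]
contact_force: [0.2, -0.1, 0.9]
gripper_width: 1.004
```

```bash
python3 st.py; python3 - <<'E'
from station import vision
import cv2,numpy as np
a=[]
for n,(x0,x1,y0,y1) in (("top",(180,300,180,300)),("side",(190,310,230,350))):
    p,d=vision.read_camera(n); a.append(cv2.resize(p[y0:y1,x0:x1],None,fx=3.3,fy=3.3,interpolation=cv2.INTER_CUBIC))
cv2.imwrite('pics/g1.png',np.hstack(a)[:,:,::-1])
E
```

```text
t 3.1 pos [511.15 194.18  45.82] yawy 70.88 z [-9.e-04 -3.e-04 -1.e+00] F [ 0.15 -0.14  0.87] T [ 0.041  0.03  -0.012] g 1.004 q7 0.3
```

View pics/g1.png

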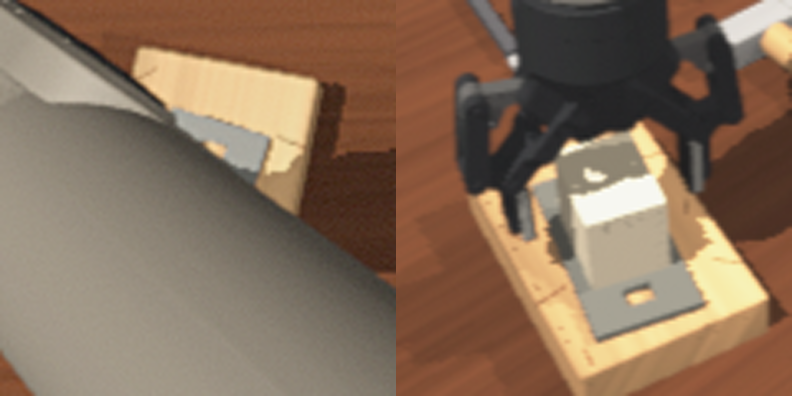

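The side view shows the open fingers straddling the box (crop left finger at (520,215), right at (695,175)). The top view is blocked by the arm. Closing now.

Request:
move_arm(increments="0 0 1 0 0 0 0;0 0 0 0 0 0 0;0 0 0 0 0 0 0;0 0 0 0 0 0 0;0 0 0 0 0 0 0;0 0 0 0 0 0 0;0 0 0 0 0 0 0;0 0 0 0 0 0 0", newtons=60)

```text
t: 4.2
eef_pos: [0.5118, 0.1954, 0.0469]
tool_rot: [0.0, 0.166, 0.986, 0.0]
contact_force: [-0.4, -0.4, 5.0]
gripper_width: 0.513
```

```bash
python3 st.py
```

```text
t 4.2 pos [511.82 195.45  46.92] yawy 70.88 z [ 1.e-03  2.e-04 -1.e+00] F [-0.43 -0.35  5.03] T [-0.153  0.168 -0.027] g 0.513 q7 0.3
```

Request:
move_arm(increments="0 0 0 3 0 0 0;0 0 0 5 0 0 0;0 0 0 15 0 0 0;0 0 0 25 0 0 0;0 0 0 25 0 0 0;0 0 0 20 0 0 0;0 0 0 7 0 0 0;0 0 0 0 0 0 0")

```text
t: 5.2
eef_pos: [0.5115, 0.1951, 0.1465]
tool_rot: [0.0, 0.166, 0.986, 0.0]
contact_force: [-0.6, 0.1, -1.5]
gripper_width: 0.508
```

```bash
python3 st.py; python3 - <<'E'
from station import vision
import cv2,numpy as np
for n in ("top","side"):
    p,d=vision.read_camera(n); np.savez(n+'1.npz',p=p,d=d)
    cv2.imwrite(f'pics/{n}1.png',p[:,:,::-1])
E
```

```text
t 5.2 pos [511.46 195.1  146.52] yawy 70.86 z [ 5.e-04 -1.e-04 -1.e+00] F [-0.6   0.13 -1.53] T [ 0.035 -0.032  0.068] g 0.508 q7 0.41
```

View pics/side1.png

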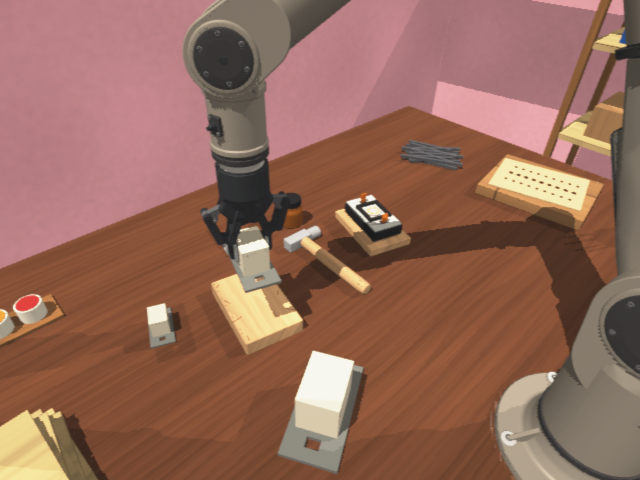

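The side view shows the shade held level at (253,258), clear of the block. Carrying it over the lamp.

Request:
move_arm(increments="0 2 -20 0 0 0 0.005;0 5 -50 0 0 0 0.005;0 6 -60 0 0 0 0.005;0 6 -60 0 0 0 0.005;0 6 -60 0 0 0 0.005;0 6 -60 0 0 0 0.005;0 5 -38 0 0 0 0.01;0 1.5 -10 0 0 0 0")

```text
t: 6.3
eef_pos: [0.548, -0.1664, 0.1449]
tool_rot: [-0.001, 0.149, 0.989, -0.0]
contact_force: [-0.9, 0.4, -1.3]
gripper_width: 0.512
```

```bash
python3 st.py
```

```text
t 6.3 pos [ 548.   -166.41  144.91] yawy 72.88 z [-2.2e-03 -3.0e-04 -1.0e+00] F [-0.91  0.45 -1.31] T [0.081 0.03  0.059] g 0.512 q7 1.13
```

Request:
move_arm(increments="0 0 0 0 0 0 0;0 0 0 -10 0 0 0;0 0 0 -12 0 0 0;0 0 0 -10 0 0 0;0 0 0 -8 0 0 0;0 0 0 -4 0 0 0;0 0 0 0 0 0 0;0 0 0 0 0 0 0")

```text
t: 7.3
eef_pos: [0.5492, -0.1629, 0.1026]
tool_rot: [0.0, 0.146, 0.989, -0.0]
contact_force: [-0.5, -0.8, -1.3]
gripper_width: 0.507
```

```bash
python3 st.py; python3 - <<'E'
from station import vision
import cv2,numpy as np
for n in ("top","side"):
    p,d=vision.read_camera(n); np.savez(n+'2.npz',p=p,d=d)
    cv2.imwrite(f'pics/{n}2.png',p[:,:,::-1])
    if n=='side': cv2.imwrite('pics/s2c.png',cv2.resize(p[150:270,310:450],None,fx=5,fy=5,interpolation=cv2.INTER_CUBIC)[:,:,::-1])
E
python3 st.py
```

```text
t 7.3 pos [ 549.2  -162.85  102.63] yawy 73.16 z [ 6.e-04 -1.e-04 -1.e+00] F [-0.51 -0.83 -1.33] T [0.035 0.011 0.026] g 0.507 q7 1.09
t 7.4 pos [ 549.2  -162.88  102.7 ] yawy 73.16 z [ 7.e-04 -2.e-04 -1.e+00] F [-0.12 -0.31 -1.3 ] T [-0.012  0.01  -0.023] g 0.507 q7 1.09
```

View pics/top2.png

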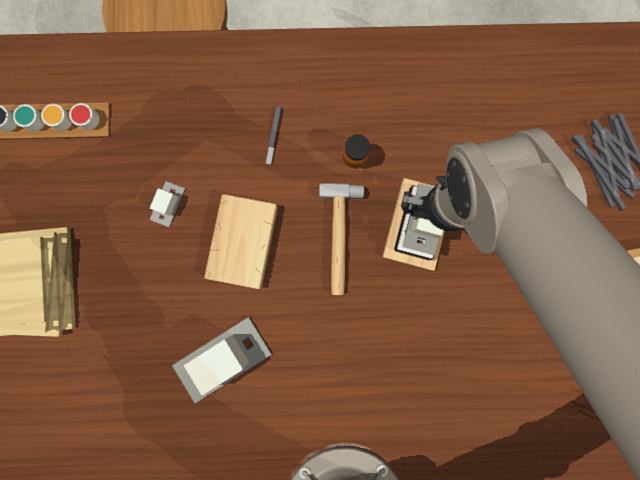

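View pics/s2c.png

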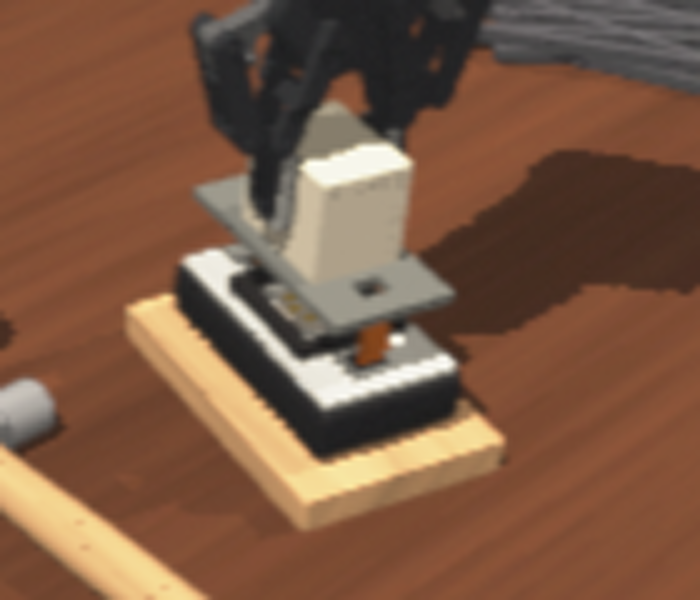

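```bash
python3 - <<'E'
from meas import *
T=np.load('top2.npz');p=T['p']
cv2.imwrite('pics/t2c.png',cv2.resize(p[175:275,380:460],None,fx=6,fy=6,interpolation=cv2.INTER_NEAREST)[:,:,::-1])
for n,box in (('top',(400,440,225,262)),('side',(345,405,185,225))):
    D=np.load(n+'2.npz');W=cloud(n,D['d']);p=D['p'];hsv=cv2.cvtColor(p,cv2.COLOR_RGB2HSV).astype(int)
    z=W[...,2]; m=roi((hsv[...,1]<40)&(z>.08)&(z<.096)&(hsv[...,2]>90),*box)
    print(n,'flange top',np.nanmedian(z[m]),m.sum()); 
    # plane fit
    P=W[m];A=np.c_[P[:,:2]-P[:,:2].mean(0),np.ones(len(P))];print('plane',np.linalg.lstsq(A,P[:,2],rcond=None)[0].round(4))
E
```

```text
top flange top 0.08857848493922606 565
plane [ 0.0084 -0.011   0.0885]
side flange top 0.09006505143025137 368
plane [ 0.0025 -0.0074  0.0899]
```

View pics/t2c.png

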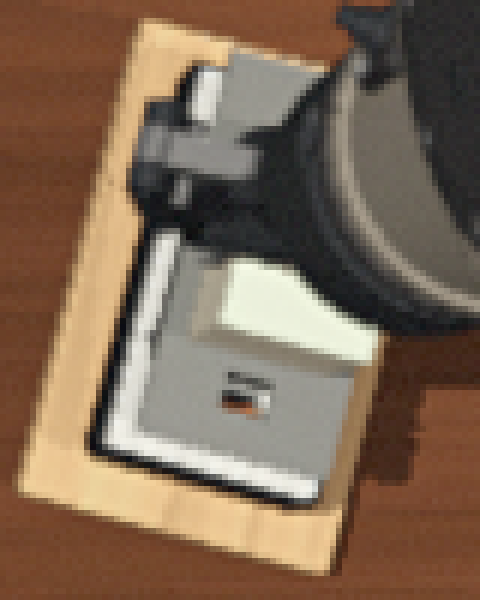

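```bash
python3 - <<'E'
from meas import *
n='top';D=np.load(n+'2.npz');W=cloud(n,D['d']);p=D['p'];z=W[...,2]
hsv=cv2.cvtColor(p,cv2.COLOR_RGB2HSV).astype(int)
h=.0886
# lamp frame from top image
L=np.array([548.6,-162.9]);a=np.radians(-16.8);ex=np.array([np.cos(a),np.sin(a)]);ey=np.array([-ex[1],ex[0]])
def lf(P): q=P[...,:2]*1000-L; return np.stack([q@ex,q@ey],-1)
# subpixel edges on brightness: flange mask
m=roi((hsv[...,1]<25)&(z>.083)&(z<.094)&(hsv[...,2]>120)&(hsv[...,2]<200),395,445,180,262).astype(np.uint8)
vv,uu=np.nonzero(m); Q=lf(plane(n,uu.astype(float),vv.astype(float),h))
print('pix',len(Q),'x range',np.percentile(Q[:,0],[0,.5,1,99,100]).round(1),'y',np.percentile(Q[:,1],[0,1,99,100]).round(1))
# end edge: min x per row bin in y ; side edge: max y per x bin
b=[];
for y0 in range(-26,27,4):
    s=Q[(abs(Q[:,1]-y0)<2)]; 
    if len(s): b.append((y0,s[:,0].min().round(1)))
print('end edge',b)
b=[]
for x0 in range(-58,60,5):
    s=Q[(abs(Q[:,0]-x0)<2.5)]
    if len(s): b.append((x0,s[:,1].max().round(1),s[:,1].min().round(1)))
print('side edge',b)
# slot hole
c=np.array([[u,v] for u in range(413,430) for v in range(233,248)]);
hole=roi((z<.083)|(hsv[...,2]<100)|(hsv[...,1]>60),412,430,234,246)
nn,l,st,ce=cv2.connectedComponentsWithStats(hole.astype(np.uint8))
for i in range(1,nn):
    vv,uu=np.nonzero(l==i);q=lf(plane(n,uu.astype(float),vv.astype(float),h));print(st[i],ce[i],'lamp frame x',q[:,0].min().round(1),q[:,0].max().round(1),'y',q[:,1].min().round(1),q[:,1].max().round(1),q.mean(0).round(1))
c=vision.calibration('top');print('cam',-c['R'].T@c['t'])
print('hooks',lf(np.array([[.5911,-.1749,0],[.5043,-.1479,0]])))
E
```

```text
pix 710 x range [-61.2 -61.  -60.8  59.   59.9] y [-27.3 -26.7  31.4  32. ]
end edge [(-26, np.float64(-59.8)), (-22, np.float64(-60.8)), (-18, np.float64(-60.0)), (-14, np.float64(-61.0)), (-10, np.float64(-60.2)), (-6, np.float64(-61.1)), (-2, np.float64(-60.8)), (2, np.float64(-60.0)), (6, np.float64(-61.0)), (10, np.float64(-60.2)), (14, np.float64(-61.2)), (18, np.float64(-60.3)), (22, np.float64(-60.8)), (26, np.float64(-61.0))]
side edge [(-58, np.float64(31.0), np.float64(-26.4)), (-53, np.float64(31.4), np.float64(-27.3)), (-48, np.float64(31.5), np.float64(-27.3)), (-43, np.float64(31.1), np.float64(-26.4)), (-38, np.float64(31.6), np.float64(-27.2)), (-33, np.float64(31.2), np.float64(-27.2)), (-28, np.float64(30.8), np.float64(-26.3)), (-23, np.float64(30.4), np.float64(24.2)), (-18, np.float64(30.9), np.float64(24.3)), (-13, np.float64(30.9), np.float64(24.7)), (-8, np.float64(30.6), np.float64(24.8)), (-3, np.float64(31.0), np.float64(27.5)), (32, np.float64(31.4), np.float64(25.6)), (37, np.float64(31.9), np.float64(21.2)), (42, np.float64(31.9), np.float64(12.8)), (47, np.float64(31.5), np.float64(10.6)), (52, np.float64(32.0), np.float64(9.7)), (57, np.float64(31.2), np.float64(7.1))]
[417 237   8   8  48] [420.64583333 240.58333333] lamp frame x -47.1 -35.9 y -5.6 8.1 [-41.6   1.4]
cam [0.45372547 0.03370951 0.90039962]
hooks [[ 44.15446021   0.7960174 ]
 [-46.74473069   1.55568386]]
```

Request:
move_arm(increments="0 -0.3 -1 -3 0 0 0;0 0 0 -3 0 0 0;0 0 0 -1 0 0 0;0 0 0 -1 0 0 0;0 0 0 -0.7 0 0 0;0 0 0 -0.7 0 0 0;0 0 0 -0.7 0 0 0;0 0 0 -0.7 0 0 0")

```text
t: 8.4
eef_pos: [0.5486, -0.1638, 0.0915]
tool_rot: [0.0, 0.146, 0.989, -0.0]
contact_force: [-0.2, 0.4, -1.0]
gripper_width: 0.509
```

```bash
python3 st.py
```

```text
t 8.4 pos [ 548.61 -163.8    91.5 ] yawy 73.16 z [ 0. -0. -1.] F [-0.19  0.44 -1.01] T [0.002 0.03  0.001] g 0.509 q7 1.08
```

Request:
move_arm(increments="0 0 0 -0.6 0 0 0;0 0 0 -0.6 0 0 0;0 0 0 -0.6 0 0 0;0 0 0 -0.6 0 0 0;0 0 0 0 0 0 0;0 0 0 0 0 0 0;0 0 0 0 0 0 0;0 0 0 0 0 0 0")

```text
t: 9.4
eef_pos: [0.5486, -0.1638, 0.0891]
tool_rot: [0.0, 0.146, 0.989, -0.0]
contact_force: [0.4, -0.6, -2.0]
gripper_width: 0.509
```

```bash
python3 st.py
```

```text
t 9.4 pos [ 548.62 -163.79   89.14] yawy 73.17 z [ 0. -0. -1.] F [ 0.36 -0.64 -1.97] T [ 0.015 -0.007  0.058] g 0.509 q7 1.08
```

Request:
move_arm(increments="0 0 0 -0.6 0 0 0;0 0 0 -0.6 0 0 0;0 0 0 -0.6 0 0 0;0 0 0 -0.6 0 0 0;0 0 0 -0.6 0 0 0;0 0 0 0 0 0 0;0 0 0 0 0 0 0;0 0 0 0 0 0 0")

```text
t: 10.4
eef_pos: [0.5487, -0.1638, 0.0862]
tool_rot: [0.0, 0.146, 0.989, 0.0]
contact_force: [0.4, 0.8, 2.1]
gripper_width: 0.507
```

```bash
python3 st.py; python3 - <<'E'
from station import vision
import cv2,numpy as np
n='side'
p,d=vision.read_camera(n); np.savez(n+'3.npz',p=p,d=d)
cv2.imwrite('pics/s3c.png',cv2.resize(p[150:270,310:450],None,fx=5,fy=5,interpolation=cv2.INTER_CUBIC)[:,:,::-1])
E
```

```text
t 10.4 pos [ 548.73 -163.75   86.2 ] yawy 73.17 z [ 2.e-04  0.e+00 -1.e+00] F [0.36 0.84 2.14] T [ 0.006  0.128 -0.014] g 0.507 q7 1.08
```

View pics/s3c.png

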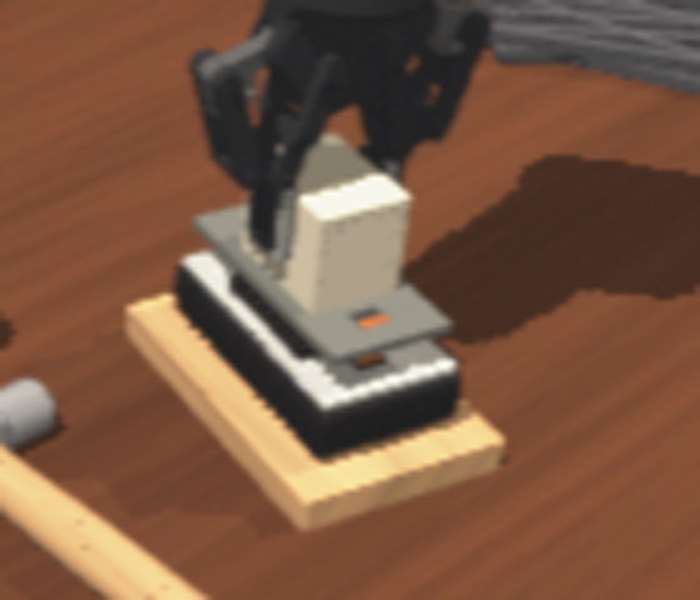

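The side view shows the hook tip standing in the near slot (orange at crop (372,322)). A light force is on the hook_b side only, so I'll nudge slightly and continue.

Request:
move_arm(increments="0 -0.4 0.1 -0.5 0 0 0;0 0 0 -0.5 0 0 0;0 0 0 -0.5 0 0 0;0 0 0 -0.5 0 0 0;0 0 0 -0.5 0 0 0;0 0 0 -0.5 0 0 0;0 0 0 0 0 0 0;0 0 0 0 0 0 0")

```text
t: 11.45
eef_pos: [0.5482, -0.1636, 0.0831]
tool_rot: [0.0, 0.146, 0.989, 0.0]
contact_force: [-1.2, -0.8, 2.7]
gripper_width: 0.509
```

```bash
python3 st.py
```

```text
t 11.45 pos [ 548.21 -163.65   83.1 ] yawy 73.17 z [ 0.e+00  1.e-04 -1.e+00] F [-1.18 -0.83  2.7 ] T [ 0.065  0.058 -0.013] g 0.509 q7 1.07
```

Request:
move_arm(increments="0 0 0 -0.7 0 0 0;0 0 0 -0.7 0 0 0;0 0 0 -0.7 0 0 0;0 0 0 -0.7 0 0 0;0 0 0 -0.7 0 0 0;0 0 0 0 0 0 0;0 0 0 0 0 0 0;0 0 0 0 0 0 0")

```text
t: 12.45
eef_pos: [0.5482, -0.1637, 0.0796]
tool_rot: [0.0, 0.146, 0.989, 0.0]
contact_force: [-0.8, -0.5, 3.9]
gripper_width: 0.506
```

```bash
python3 st.py
```

```text
t 12.45 pos [ 548.25 -163.66   79.61] yawy 73.16 z [ 1.e-04  1.e-04 -1.e+00] F [-0.82 -0.48  3.9 ] T [0.055 0.085 0.021] g 0.506 q7 1.07
```

Request:
move_arm(increments="0 0 0 -0.6 0 0 0;0 0 0 -0.6 0 0 0;0 0 0 -0.6 0 0 0;0 0 0 -0.6 0 0 0;0 0 0 0 0 0 0;0 0 0 0 0 0 0;0 0 0 0 0 0 0;0 0 0 0 0 0 0")

```text
t: 13.45
eef_pos: [0.5479, -0.1636, 0.0769]
tool_rot: [-0.0, 0.146, 0.989, 0.0]
contact_force: [0.2, 0.1, -1.7]
gripper_width: 0.506
```

```bash
python3 st.py
```

```text
t 13.45 pos [ 547.87 -163.6    76.92] yawy 73.17 z [-6.e-04  2.e-04 -1.e+00] F [ 0.19  0.13 -1.7 ] T [ 0.136  0.075 -0.011] g 0.506 q7 1.07
```

Request:
move_arm(increments="0 0 0 -0.5 0 0 0;0 0 0 -0.5 0 0 0;0 0 0 -0.5 0 0 0;0 0 0 -0.5 0 0 0;0 0 0 0 0 0 0;0 0 0 0 0 0 0;0 0 0 0 0 0 0;0 0 0 0 0 0 0")

```text
t: 14.45
eef_pos: [0.5483, -0.1638, 0.0753]
tool_rot: [0.0, 0.146, 0.989, -0.0]
contact_force: [-0.6, -0.1, 5.3]
gripper_width: 0.504
```

```bash
python3 st.py
```

```text
t 14.45 pos [ 548.35 -163.76   75.35] yawy 73.16 z [ 3.e-04 -1.e-04 -1.e+00] F [-0.62 -0.07  5.29] T [ 0.02   0.233 -0.027] g 0.504 q7 1.07
```

Request:
move_arm(increments="0 -0.3 0.1 -0.4 0 0 0;0 0 0 -0.4 0 0 0;0 0 0 -0.4 0 0 0;0 0 0 0 0 0 0;0 0 0 0 0 0 0;0 0 0 0 0 0 0;0 0 0 0 0 0 0;0 0 0 0 0 0 0")

```text
t: 15.45
eef_pos: [0.5483, -0.1637, 0.0744]
tool_rot: [0.0, 0.146, 0.989, -0.0]
contact_force: [-1.5, -0.1, 6.3]
gripper_width: 0.508
```

```bash
python3 st.py; python3 - <<'E'
from station import vision
import cv2,numpy as np
n='side'
p,d=vision.read_camera(n); np.savez(n+'4.npz',p=p,d=d)
cv2.imwrite('pics/s4c.png',cv2.resize(p[150:270,310:450],None,fx=5,fy=5,interpolation=cv2.INTER_CUBIC)[:,:,::-1])
E
```

```text
t 15.45 pos [ 548.32 -163.75   74.39] yawy 73.16 z [ 8.e-04 -3.e-04 -1.e+00] F [-1.47 -0.13  6.29] T [ 0.007  0.249 -0.001] g 0.508 q7 1.06
```

View pics/s4c.png

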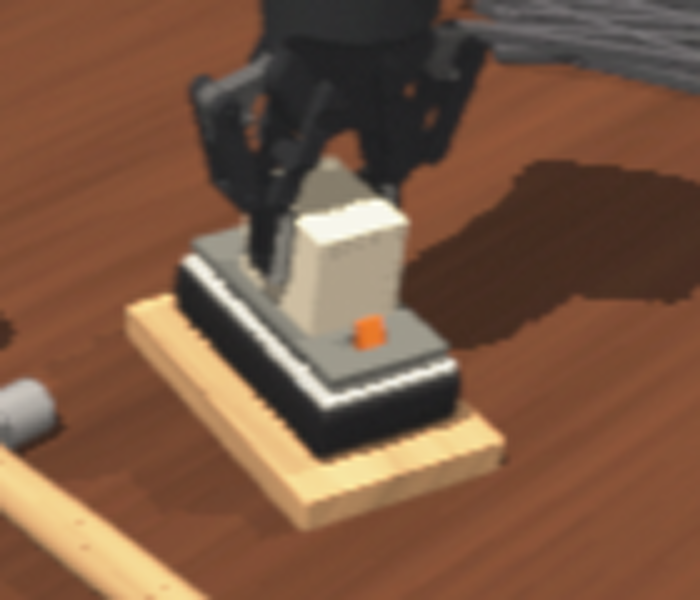

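The side view shows the shade low and looking level, with the near hook up through its slot at crop (370,332). Pressing on in small steps.

Request:
move_arm(increments="0 0 0 -0.4 0 0 0;0 0 0 -0.4 0 0 0;0 0 0 -0.4 0 0 0;0 0 0 0 0 0 0;0 0 0 0 0 0 0;0 0 0 0 0 0 0;0 0 0 0 0 0 0;0 0 0 0 0 0 0")

```text
t: 16.5
eef_pos: [0.5484, -0.1637, 0.0735]
tool_rot: [0.0, 0.146, 0.989, -0.0]
contact_force: [-1.3, 0.6, 9.5]
gripper_width: 0.513
```

```bash
python3 st.py
```

```text
t 16.5 pos [ 548.36 -163.72   73.47] yawy 73.16 z [ 8.e-04 -5.e-04 -1.e+00] F [-1.29  0.63  9.51] T [ 0.028  0.545 -0.018] g 0.513 q7 1.06
```

```bash
python3 - <<'E'
from meas import *
p,d=vision.read_camera('side'); np.savez('side5.npz',p=p,d=d)
a=np.radians(-16.8);ex=np.array([np.cos(a),np.sin(a)]);ey=np.array([-ex[1],ex[0]])
for f,lo,hi in (('side0',.047,.056),('side2',.083,.096),('side4',.055,.068),('side5',.055,.068)):
    D=np.load(f+'.npz');W=cloud('side',D['d']);p=D['p'];hsv=cv2.cvtColor(p,cv2.COLOR_RGB2HSV).astype(int);z=W[...,2]
    m=roi((hsv[...,1]<45)&(hsv[...,2]>90)&(hsv[...,2]<(256 if f=='side0' else 190))&(z>lo)&(z<hi),343,405,180,232)
    P=W[m];q=(P[:,:2]*1000-[548.6,-162.9]);x=q@ex;y=q@ey
    for _ in range(3):
        A=np.c_[x,y,np.ones(len(x))];s=np.linalg.lstsq(A,P[:,2]*1000,rcond=None)[0];r=P[:,2]*1000-A@s;k=abs(r)<2.5;x,y,P=x[k],y[k],P[k]
    print(f,len(x),s.round(4),'rms',r.std().round(2),'xr',x.min().round(0),x.max().round(0))
    org=roi((hsv[...,1]>190)&(hsv[...,2]>150)&(hsv[...,0]<22),345,400,180,235);q=W[org];print('  orange',len(q), [((w[:2]*1000-[548.6,-162.9])@np.c_[ex,ey]).round(1) for w in q[np.argsort(-q[:,2])[:3]]])
E
```

```text
side0 498 [2.70000e-03 8.00000e-04 5.18106e+01] rms 1.09 xr -65.0 63.0
  orange 54 [array([-44.4,  -6.5]), array([43.7,  2.1]), array([45.7, -4.5])]
side2 355 [3.10000e-03 1.00000e-03 9.01664e+01] rms 0.96 xr -62.0 59.0
  orange 0 []
side4 339 [ 3.00000e-03 -4.70000e-03  6.18362e+01] rms 0.98 xr -63.0 60.0
  orange 18 [array([-41.4,  -1.1]), array([-41.8,  -3.5]), array([-41. ,   0.9])]
side5 340 [ 2.30000e-03 -9.00000e-04  6.08365e+01] rms 1.0 xr -64.0 60.0
  orange 19 [array([-45.6,   4.4]), array([-41.9,  -0.7]), array([-42.6,  -5.6])]
```

Request:
move_arm(increments="0 -0.5 0.2 -0.4 0 0.002 0;0 0 0 -0.4 0 0 0;0 0 0 -0.3 0 0 0;0 0 0 0 0 0 0;0 0 0 0 0 0 0;0 0 0 0 0 0 0;0 0 0 0 0 0 0;0 0 0 0 0 0 0")

```text
t: 17.55
eef_pos: [0.5483, -0.1637, 0.0728]
tool_rot: [-0.0, 0.146, 0.989, -0.0]
contact_force: [-0.9, 0.6, 11.4]
gripper_width: 0.509
```

```bash
python3 st.py
```

```text
t 17.55 pos [ 548.35 -163.72   72.79] yawy 73.16 z [-1.e-04 -9.e-04 -1.e+00] F [-0.93  0.64 11.44] T [-0.018  0.408 -0.027] g 0.509 q7 1.06
```

Request:
move_arm(increments="0 0 0 -0.4 0 0.002 0;0 0 0 -0.4 0 0 0;0 0 0 -0.3 0 0 0;0 0 0 0 0 0 0;0 0 0 0 0 0 0;0 0 0 0 0 0 0;0 0 0 0 0 0 0;0 0 0 0 0 0 0")

```text
t: 18.55
eef_pos: [0.5484, -0.1637, 0.0717]
tool_rot: [-0.001, 0.146, 0.989, -0.001]
contact_force: [-1.6, -0.5, 11.6]
gripper_width: 0.509
```

```bash
python3 st.py
```

```text
t 18.55 pos [ 548.38 -163.72   71.7 ] yawy 73.16 z [-2.1e-03 -9.0e-04 -1.0e+00] F [-1.65 -0.48 11.63] T [-0.011  0.434 -0.002] g 0.509 q7 1.06
```

Request:
move_arm(increments="0 0 0 -0.3 0 0 0;0 0 0 -0.3 0 0 0;0 0 0 0 0 0 0;0 0 0 0 0 0 0;0 0 0 0 0 0 0;0 0 0 0 0 0 0;0 0 0 0 0 0 0;0 0 0 0 0 0 0")

```text
t: 19.55
eef_pos: [0.5484, -0.1637, 0.0712]
tool_rot: [-0.001, 0.146, 0.989, -0.001]
contact_force: [-2.4, -0.6, 12.3]
gripper_width: 0.51
```

```bash
python3 st.py; python3 - <<'E'
from station import vision
import cv2,numpy as np
n='side'
p,d=vision.read_camera(n); np.savez(n+'6.npz',p=p,d=d)
cv2.imwrite('pics/s6c.png',cv2.resize(p[180:250,335:415],None,fx=9,fy=8,interpolation=cv2.INTER_CUBIC)[:,:,::-1])
E
```

```text
t 19.55 pos [ 548.4  -163.71   71.24] yawy 73.16 z [-0.0021 -0.001  -1.    ] F [-2.36 -0.65 12.31] T [-0.033  0.46   0.01 ] g 0.51 q7 1.06
```

View pics/s6c.png

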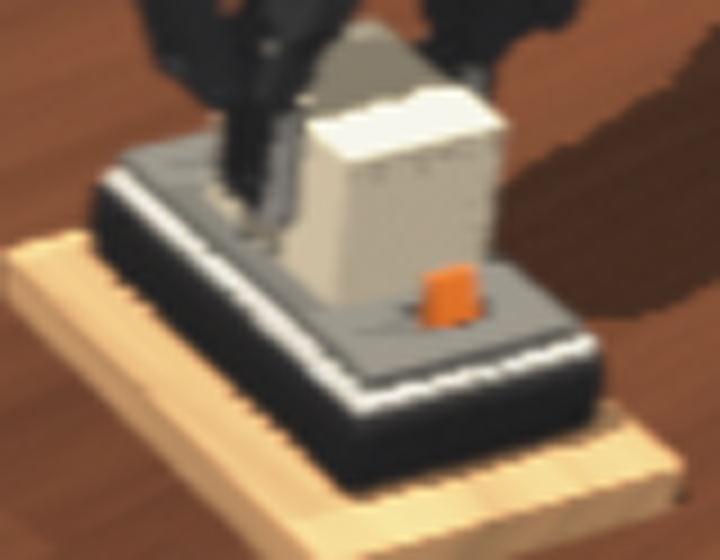

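The hook stands up through the near slot (crop (450,295)), and the flange sits just above the aluminium. Checking the height numerically.

```bash
cat > chk.py <<'E'
from meas import *
import sys
a=np.radians(-16.8);ex=np.array([np.cos(a),np.sin(a)]);ey=np.array([-ex[1],ex[0]])
for f in sys.argv[1:]:
    D=np.load(f+'.npz');W=cloud('side',D['d']);p=D['p'];hsv=cv2.cvtColor(p,cv2.COLOR_RGB2HSV).astype(int);z=W[...,2]
    m=roi((hsv[...,1]<45)&(hsv[...,2]>90)&(hsv[...,2]<190)&(z>.052)&(z<.068),343,405,180,232)
    P=W[m];q=(P[:,:2]*1000-[548.6,-162.9]);x=q@ex;y=q@ey
    for _ in range(3):
        A=np.c_[x,y,np.ones(len(x))];s=np.linalg.lstsq(A,P[:,2]*1000,rcond=None)[0];r=P[:,2]*1000-A@s;k=abs(r)<2.5;x,y,P=x[k],y[k],P[k]
    print(f,len(x),s.round(4),'above home: %.2f'%(s[2]-51.81-8.5))
    org=roi((hsv[...,1]>150)&(hsv[...,2]>150)&(hsv[...,0]<22),375,400,200,222).astype(np.uint8);M=cv2.moments(org,True);print(' orange px',M['m00'],M['m10']/M['m00'],M['m01']/M['m00'])
E
python3 chk.py side4 side5 side6
```

```text
side4 330 [ 5.10000e-03 -6.80000e-03  6.18171e+01] above home: 1.51
 orange px 31.0 383.4193548387097 216.16129032258064
side5 334 [ 4.00000e-03 -2.10000e-03  6.08226e+01] above home: 0.51
 orange px 33.0 383.3636363636364 216.33333333333334
side6 326 [-1.60000e-03 -6.20000e-03  5.85031e+01] above home: -1.81
 orange px 38.0 384.5 216.94736842105263
```

Request:
move_arm(increments="0 0 0 -0.3 0 0.002 0;0 0 0 -0.3 0 0 0;0 0 0 0 0 0 0;0 0 0 0 0 0 0;0 0 0 0 0 0 0;0 0 0 0 0 0 0;0 0 0 0 0 0 0;0 0 0 0 0 0 0")

```text
t: 20.6
eef_pos: [0.5484, -0.1637, 0.0708]
tool_rot: [-0.002, 0.146, 0.989, -0.001]
contact_force: [-2.8, 0.1, 14.9]
gripper_width: 0.512
```

```bash
python3 st.py; python3 - <<'E'
from station import vision
import cv2,numpy as np
for n in('side','top'):
    p,d=vision.read_camera(n); np.savez(n+'7.npz',p=p,d=d)
cv2.imwrite('pics/t7c.png',cv2.resize(p[175:275,380:460],None,fx=6,fy=6,interpolation=cv2.INTER_NEAREST)[:,:,::-1])
E
python3 chk.py side7
```

```text
t 20.6 pos [ 548.42 -163.69   70.8 ] yawy 73.16 z [-0.004  -0.0011 -1.    ] F [-2.83  0.05 14.88] T [-0.     0.586 -0.015] g 0.512 q7 1.06
side7 325 [-6.00000e-04  2.50000e-03  5.80428e+01] above home: -2.27
 orange px 38.0 384.5 216.94736842105263
```

View pics/t7c.png

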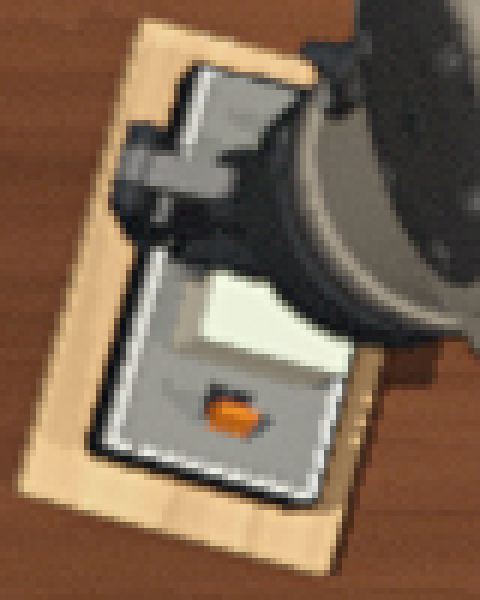

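The top view shows hook_b's orange barb lying over its slot's outer edge (crop (232,418)), so it has clicked. Hook_a is hidden by the gripper. Pressing slightly more to make sure.

Request:
move_arm(increments="0 0 0 -0.2 0 0.002 0;0 0 0 -0.2 0 0.002 0;0 0 0 0 0 0 0;0 0 0 0 0 0 0;0 0 0 0 0 0 0;0 0 0 0 0 0 0;0 0 0 0 0 0 0;0 0 0 0 0 0 0")

```text
t: 21.7
eef_pos: [0.5485, -0.1637, 0.0706]
tool_rot: [-0.004, 0.146, 0.989, -0.001]
contact_force: [-3.2, 0.4, 15.2]
gripper_width: 0.51
```

```bash
python3 st.py
```

```text
t 21.7 pos [ 548.47 -163.71   70.56] yawy 73.15 z [-0.0079 -0.0012 -1.    ] F [-3.18  0.35 15.17] T [-0.006  0.655  0.012] g 0.51 q7 1.06
```

Request:
move_arm(increments="0 0.4 -0.1 -0.2 0 0 0;0 0 0 -0.2 0 0 0;0 0 0 -0.2 0 0 0;0 0 0 0 0 0 0;0 0 0 0 0 0 0;0 0 0 0 0 0 0;0 0 0 0 0 0 0;0 0 0 0 0 0 0")

```text
t: 22.7
eef_pos: [0.5486, -0.1637, 0.0704]
tool_rot: [-0.004, 0.147, 0.989, -0.001]
contact_force: [-5.8, 0.7, 20.7]
gripper_width: 0.505
```

```bash
python3 st.py
```

```text
t 22.7 pos [ 548.55 -163.73   70.41] yawy 73.15 z [-0.0086 -0.0015 -1.    ] F [-5.85  0.74 20.72] T [0.11  1.189 0.014] g 0.505 q7 1.06
```

The force now climbs fast (5.5 N over 0.15 mm), so the ring is on its hard stop. Easing up, levelling and letting go.

Request:
move_arm(increments="0 -0.4 0.1 0.8 0 -0.004 0;0 0 0 0.8 0 -0.004 0;0 0 0 0.8 0 0 0;0 0 0 0.4 0 0 0;0 0 0 0 0 0 0;0 0 0 0 0 0 0;0 0 0 0 0 0 0;0 0 0 0 0 0 0")

```text
t: 23.7
eef_pos: [0.5483, -0.1637, 0.0721]
tool_rot: [-0.0, 0.146, 0.989, -0.0]
contact_force: [-1.9, -0.2, 10.0]
gripper_width: 0.51
```

```bash
python3 st.py
```

```text
t 23.7 pos [ 548.33 -163.73   72.15] yawy 73.15 z [-2.e-04 -8.e-04 -1.e+00] F [-1.87 -0.19  9.96] T [-0.041  0.321  0.051] g 0.51 q7 1.06
```

Request:
move_arm(increments="0 0 0 0.4 0 0 0;0 0 0 0.4 0 0 0;0 0 0 0.4 0 0 0;0 0 0 0.4 0 0 0;0 0 0 0 0 0 0;0 0 0 0 0 0 0;0 0 0 0 0 0 0;0 0 0 0 0 0 0")

```text
t: 24.7
eef_pos: [0.5482, -0.1637, 0.073]
tool_rot: [-0.0, 0.146, 0.989, -0.0]
contact_force: [4.2, -2.3, 0.6]
gripper_width: 0.504
```

```bash
python3 st.py; python3 - <<'E'
from station import vision
import numpy as np
p,d=vision.read_camera('side'); np.savez('side8.npz',p=p,d=d)
E
python3 chk.py side8
```

```text
t 24.7 pos [ 548.22 -163.71   72.96] yawy 73.16 z [-3.e-04 -2.e-04 -1.e+00] F [ 4.19 -2.29  0.58] T [-0.458 -1.076  0.041] g 0.504 q7 1.06
side8 321 [ 4.40000e-03 -6.80000e-03  6.01763e+01] above home: -0.13
 orange px 35.0 384.62857142857143 216.8
```

Request:
move_arm(increments="0.6 0 0 0 0 0 0;0.8 0 0 0 0 0 0;1 0 0 0 0 0 0;1 0 0 0 0 0 0;1 0 0 0 0 0 0;1 0 0 0 0 0 0;1 0 0 5 0 0 0;1 0 0 10 0 0 0")

```text
t: 25.75
eef_pos: [0.5472, -0.1633, 0.0881]
tool_rot: [-0.001, 0.146, 0.989, -0.0]
contact_force: [0.5, 0.7, -0.3]
gripper_width: 1.001
```

Request:
move_arm(increments="1 0 0 20 0 0 0;1 0 0 30 0 0 0;1 0 0 40 0 0 0;1 -20 -60 40 0 0 0;1 -20 -60 10 0 0 0;1 -20 -60 0 0 0 0;1 0 -60 0 0 0 0;1 0 -40 0 0 0 0")

```text
t: 26.75
eef_pos: [0.4902, -0.435, 0.2227]
tool_rot: [-0.0, 0.148, 0.989, -0.001]
contact_force: [0.4, 1.3, -0.1]
gripper_width: 1.004
```

```bash
python3 st.py; python3 - <<'E'
from station import vision
import cv2,numpy as np
o=[]
for n,(x0,x1,y0,y1) in (("top",(375,465,170,280)),("side",(330,420,165,275))):
    p,d=vision.read_camera(n); np.savez(n+'9.npz',p=p,d=d); o.append(cv2.resize(p[y0:y1,x0:x1],None,fx=4.4,fy=4.4,interpolation=cv2.INTER_CUBIC))
cv2.imwrite('pics/f.png',np.hstack(o)[:,:,::-1])
E
python3 chk.py side9
```

```text
t 26.75 pos [ 490.19 -435.04  222.73] yawy 72.97 z [-0.0011 -0.0018 -1.    ] F [ 0.39  1.31 -0.07] T [-0.009  0.011 -0.003] g 1.004 q7 1.65
side9 313 [ 3.60000e-03 -3.50000e-03  6.02298e+01] above home: -0.08
 orange px 35.0 384.62857142857143 216.8
```

View pics/f.png

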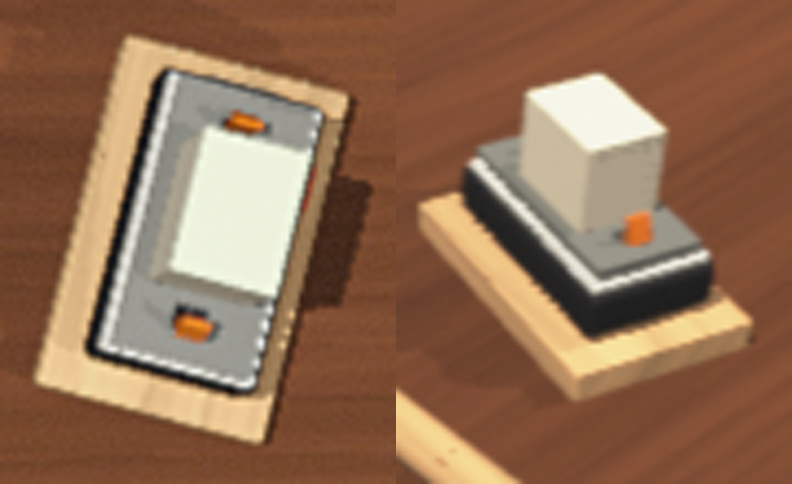

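```bash
python3 - <<'E'
from meas import *
for f in('top0','top9'):
    p=np.load(f+'.npz')['p'];hsv=cv2.cvtColor(p,cv2.COLOR_RGB2HSV).astype(int)
    m=roi((hsv[...,1]>150)&(hsv[...,2]>120)&(hsv[...,0]<18),412,440,190,250)
    for y in((190,205),(235,250)):
        v,u=np.nonzero(roi(m,412,440,*y));print(f,len(u),u.mean(),v.mean(),v.min(),v.max())
E
```

```text
top0 25 429.8 197.96 196 200
top0 30 418.23333333333335 243.86666666666667 242 246
top9 25 430.4 197.64 196 199
top9 35 418.22857142857146 244.02857142857144 242 246
```

Both hook tips are back at their rest pixels within about 0.6 px (a bent hook would show about 2.6 px). The flange is at home height and level.

```bash
python3 -c "
from station import bot
print(bot.hand_in())"
```

```text
the job is handed in; nothing more can be done
None
```

The shade is locked home on the lamp and released, and I handed the job in at about 27 s of the 51 s allowed. No verdict was reported.

**What I did:** I gripped the middle-sized shade across its 44 mm sides and carried it over the lamp. I shifted it about 1 mm before the slots went over the hooks, then pressed it down in sub-millimetre steps. I stopped when the ring reached its hard stop, eased back to home height and let go.

**Force while pressing:** the highest wrist reading was 20.7 N, about 22 N on the shade once its weight is allowed for. That is under both the 25 N and 30 N limits.

**Last checks:**
- **Height and level:** the flange measured 0.1 mm below home and level to about 0.004 rad.
- **Hooks:** both orange tips are back within about 0.6 pixel of their rest positions; a hook still bent would show about 2.6 pixels off. The top view shows both barbs over the flange.
- **Lock:** with the gripper lifted to home height before letting go, the upward push fell to about zero, so the hooks are holding the ring's force.

**Less certain:**
- I did not see hook_a click, because the gripper hid it; I confirmed it only after letting go.
- Small sideways nudges along x during pressing barely moved the tool. The side force reached about 6 N near the hard stop and was gone after release.
- I did not measure the hammer, jar and chisel again at the end; the arm's path stayed clear of them.

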